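Set the piston dispenser to 7 and give it one full stroke

ROBOT

A 6-joint arm with a two-finger parallel gripper is mounted at the origin on a cart in front of the work surface, level with it; the furniture and walls round the work are solid. World frame = base frame: x ahead of the robot, y to its left, z up, the work surface at z = 0. Lengths are in m, angles in rad, forces in N, time in s.
With the tool pointing down it reaches from about 0.375 to 0.925 m from the base axis. Payload 5.7 kg.
Tool frame: the origin (TCP) lies midway between the tips of the shut fingers; the grasp point (between the pads) lies 19 mm behind it; z points along the fingers, y is the line along which they close (so a half turn about z gives the same grasp; the last joint's range is limited). The gripper opens to 88 mm and grips with 3 to 60 N. Pads are 20 mm wide; open, the fingers measure 115 mm over their backs; the gripper's body (75 mm by 178 mm) begins 61 mm behind the grasp point.
Start: joints at [-1.378, 0.359, 1.51, -0, 1.272, -0.115], TCP at [0.182, -0.572, 0.196] pointing down, gripper open.
Joint ranges: [-2.97, 2.97], [-1.01, 2.36], [0.21, 2.38], [-0.96, 4.11], [0.2, 2.71], [-2.98, 2.98]. Speed limits (rad/s): [2.39, 2.39, 3.14, 3.14, 3.14, 3.14].

INTERFACE

Orientations are given as a unit quaternion [x, y, z, w].
In Python, from bench import move_ptp, servo_line, goto_joints, move_gripper, sleep, inverse_kinematics, capture, PlanningError, close_job, spot_in, silhouettes, current_clock, current_joint_pos, current_qvel, current_joint_torque, current_position, current_orientation, current_force, current_torque, current_finger_gap, current_grip_force gives the robot as it stands. Calls block until the motion is done:
- move_ptp(position, orientation): joint-space move of the TCP to a pose.
- servo_line(position, orientation=None, rate=0.15, contact_N=None): straight line of the TCP; orientation=None keeps the orientation; rate is the mean speed in m/s. With contact_N (N) it stops when the force on the tool has changed by that much, and returns True; else False.
- goto_joints(angles): joint-space move.
- move_gripper(opening): finger opening in m; the grip force is fixed at half the most; returns when the fingers have stopped.
- sleep(seconds).
- inverse_kinematics(position, orientation): joint angles nearest the present ones, or None.
- capture(name): name is "scene" or "top"; returns a dict with "image" (400x640x3 uint8, blue, green, red), "range_z" (400x640 float32, m along the optical axis (not along the pixel's ray), 0 where there is no reading), "intrinsics" (3x3 intrinsics, pixels), "R" (3x3) and "t" (3): a world point X has camera coordinates R X + t. Camera axes: x right, y down, z forward; pixel columns grow to the right and rows downward; lengths in m; the calibration is good to about 2 mm. A picture is of the moment at which its call begins.
A pose or a line that the arm cannot do raises PlanningError and nothing moves.
- close_job(): hands the job in; it is judged then, once.
Trained networks look in the newest picture that a camera, given by its name, has taken for a name from the list of things; names that differ only in an ending like _2 or _b are one class to them, and where a whole thing is asked for, a point or a joint stands for the part that bears it (a point fixed in the world has none). Each returns a list of dicts, best first, with "conf" (0 to 1); they miss things now and then, are a little off and sometimes report something else, mostly with a low value. They report only what shows in the picture. A call takes as long as a camera call.
- spot_in(camera, query): "xy" ([column, row] in pixels, amid what is visible of it).
- silhouettes(camera, query): "region" (400x640 bool, what is visible of it) and "xy" ([column, row] in pixels, amid what is visible of it).
Readings, each from a call of its own:
- current_clock(): time.
- current_joint_pos(): joint angles.
- current_qvel(): joint speeds.
- current_joint_torque(): joint torques, N m.
- current_position(): TCP position.
- current_orientation(): TCP orientation.
- current_force(): force on the tool from outside, world axes, zero at the start.
- current_torque(): the same for the moment, N m.
- current_finger_gap(): finger opening in m.
- current_grip_force(): force on a finger pad.
Only numpy, scipy, OpenCV 4.12 (cv2) and the standard library are available. Lean on these libraries where they do the work, as an engineer would, in place of code of your own. Each camera call takes 0.05 s, during which the arm holds its last target. There are 200 camera calls.

TASK

The bench piston dispenser is due a dry stroke check at setting 7. Press its round dial down against the spring, turn it until 7 stands in the window and let it spring fully up so that it locks there; then draw the plunger gently up until you feel it come against its stop, and push it fully home again. Leave the flask standing under the outlet.

Things in the scene. Friction and masses are not known exactly. Their poses are not given: they have to be found in the camera images.
- dispenser: Grey casing on a black plinth, 152 deep (x), 210 wide (y), 80 mm high to its flat top, fixed; its sloping front with the window faces -x. Origin: middle of the underside, z up, +y left for the robot. On top, axes upright: a wide round black dial at x -15, y +50 and a narrower round plunger knob at x -15, y -50. Steel outlet gooseneck at the right, x +20, y -121 to -170, top at 149 mm.
- window (a point): Middle of the small black-framed window, 21 x 25 mm, in the sloping front (25 degrees back from upright), just in front of the dial. It shows one black numeral, 16 mm high, of the white drum behind it, which turns with the dial; the next higher one comes in from the right.
- dial_knob (a point): Half height of the setting dial's knob, on its axis, z up: a black ribbed cylinder of 42 mm diameter, 28 mm high (14 above and below this point); its underside, while up, is 10.5 mm above the plate below. A spring holds it up, with 5 N, 9 N at the bottom. It turns only while pressed down, then easily.
- dial (a joint): Angle of dial and number drum, rad, growing clockwise seen from above. Numbers 0 to 9: n stands in the window at 0.6283 n, so 7 at 4.398. Stops just beyond 0 and 9. While up, index pins hold it within about 0.1 of a number; let go between two, it springs up into the nearer. It starts locked at one of 0 to 4.
- dial_press (a joint): How far the dial is pressed down, m: 0 fully up and locked, 0.0085 at its lower stop. Until pressed 6.6 mm the index pins still hold it; deeper it turns freely.
- plunger_knob (a point): On the plunger knob's axis, z up: a black grooved cylinder of 32 mm diameter, 28 mm high (12 above this point, 16 below), on a 12 mm steel rod. At home its underside is 2 mm above an aluminium gland, 34 mm in diameter and 14 mm high, on the casing top. It slides straight up.
- plunger (a joint): Height of the plunger, m: 0 fully home. It stays where it is left (3 N of friction, some drag). Pulled up it meets the stop inside: at about 0.5 mm plus 4 mm for each number, so near 28.5 mm at 7; it is felt as a sudden rise of force.
- flask: Small clear conical flask, 65 mm diameter, 107 mm high, 75 g, loose, standing under the outlet at the dispenser's right; origin at the middle of its foot, z up.
- stroke_stop: The plunger's stop: a small brass block hidden inside the casing, round the plunger's rod, that the dial raises 4 mm for each number. Only the plunger's lug can touch it, from below. Origin on the plunger's axis, at the casing's underside when the dial is at 0, z up.

How it is judged:
By the outcome, as a careful person would: the job done as asked, in the order asked, and still so for the second after the job is handed in, with the robot touching nothing.
It also fails if it takes over 72 s, if anything falls off the work surface, if the arm or the gripper's body presses on something with over 40 N, if the wrist force passes 120 N, or if a joint passes its speed limit or range.

## Working session

There is one attempt and no reset: what is moved stays moved. The work goes in short steps, each a Python script; the robot and the scene stay as the last script left them, time stands still between calls to the robot, and variables do not carry over. Pictures are saved under pics/ and viewed, at most 10 in all, crops included, and the job is handed in when it is done.

```bash
ls; mkdir -p pics; cat > h.py <<'E'
from bench import *
import numpy as np, cv2
def pt(c,u,v,r=2):
    K,R,t=c["intrinsics"],np.array(c["R"]),np.array(c["t"])
    z=c["range_z"][int(v)-r:int(v)+r+1,int(u)-r:int(u)+r+1]; z=np.median(z[z>0])
    return R.T@(z*np.linalg.inv(K)@[u,v,1]-t)
def cloud(c,m):
    K,R,t=c["intrinsics"],np.array(c["R"]),np.array(c["t"])
    v,u=np.nonzero(m&(c["range_z"]>0)); z=c["range_z"][v,u]
    return (np.linalg.inv(K)@np.stack([u*z,v*z,z])-t[:,None]).T@R
E
python3 - <<'E'
from h import *
for n in("scene","top"):
    c=capture(n); cv2.imwrite(f"pics/{n}0.png",c["image"])
    print(n,"cam",-np.array(c["R"]).T@np.array(c["t"]))
    for q in("dispenser","dial_knob","plunger_knob","window","flask"):
        s=spot_in(n,q)[:2]
        for d in s: print(q,d["xy"],round(d["conf"],2),pt(c,*d["xy"]).round(4))
    for q in("dial_knob","plunger_knob","dispenser"):
        for d in silhouettes(n,q)[:1]:
            P=cloud(c,d["region"]); top=np.percentile(P[:,2],90); T=P[abs(P[:,2]-top)<.004]
            print(q,"top z",top.round(4),T[:,:2].min(0),T[:,:2].max(0),len(T),cv2.minAreaRect((T[:,:2]*1000).astype(np.float32)))
print(current_clock(),current_joint_pos(),current_orientation())
E
```

```text
pics
scene cam [ 0.3482908  -0.52360436  0.76667145]
dispenser [317.1, 229.0] 0.59 [ 0.5472 -0.1086  0.1181]
dial_knob [305.9, 190.8] 0.95 [ 0.5674 -0.0103  0.1174]
plunger_knob [317.2, 228.9] 0.54 [ 0.5473 -0.1086  0.1184]
plunger_knob [319.8, 225.7] 0.53 [ 0.5541 -0.1059  0.1216]
window [317.9, 229.1] 0.62 [ 0.5485 -0.1094  0.118 ]
flask [349.6, 294.7] 0.58 [ 0.5579 -0.231   0.0554]
dial_knob top z 0.1192 [ 0.54722171 -0.01815431] [0.58886849 0.02278677] 238 ((568.20703125, 3.115133285522461), (40.879737854003906, 40.90327453613281), 82.5085220336914)
plunger_knob top z 0.1235 [ 0.53769715 -0.11081878] [ 0.56789097 -0.08016531] 169 ((553.1517333984375, -95.91569519042969), (29.963998794555664, 30.429607391357422), 32.034297943115234)
dispenser top z 0.1033 [ 0.53695803 -0.2116052 ] [0.58774641 0.01005826] 107 ((560.115478515625, -100.63945007324219), (220.164794921875, 46.9537353515625), 87.48860168457031)
top cam [ 0.39129524 -0.03132666  0.91065297]
dispenser [311.6, 216.3] 0.97 [ 0.5789 -0.0504  0.0808]
dial_knob [283.4, 220.2] 0.73 [0.5677 0.001  0.1217]
window [311.9, 220.0] 0.72 [ 0.5717 -0.0503  0.0811]
flask [395.3, 221.4] 0.68 [ 0.557  -0.2088  0.0622]
dial_knob top z 0.123 [ 0.54955086 -0.01824724] [0.59052543 0.02134836] 387 ((570.076904296875, 1.4972038269042969), (39.09320068359375, 40.478126525878906), 85.47411346435547)
plunger_knob top z 0.1271 [ 0.53888995 -0.11129682] [ 0.56878714 -0.08188338] 224 ((553.6935424804688, -96.51522064208984), (28.369518280029297, 29.83297348022461), 83.21390533447266)
dispenser top z 0.0884 [ 0.52590689 -0.17174843] [0.66256445 0.05171466] 176 ((590.66796875, -62.76890563964844), (220.40423583984375, 112.0662841796875), 80.20966339111328)
0.9 [-1.37808790e+00  3.58801037e-01  1.51039021e+00  4.57996445e-05
  1.27250642e+00 -1.15103385e-01] [ 9.88180876e-01  1.53292376e-01  1.98349010e-05 -5.33153933e-05]
```

```bash
python3 - <<'E'
import cv2,numpy as np
a=cv2.imread("pics/scene0.png");b=cv2.imread("pics/top0.png")
A=cv2.resize(a[130:330,220:420],(400,400),interpolation=2);B=cv2.resize(b[140:300,240:440],(400,320),interpolation=2)
o=np.zeros((600,800,3),np.uint8);o[:400,:400]=A;o[:320,400:]=B
o[400:600,:400]=cv2.resize(a[170:230,240:360],(400,200),interpolation=2)
o[400:600,400:]=cv2.resize(b[210:270,240:360],(400,200),interpolation=2)
cv2.imwrite("pics/m0.png",o)
E
```

```text
(no output)
```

View pics/m0.png

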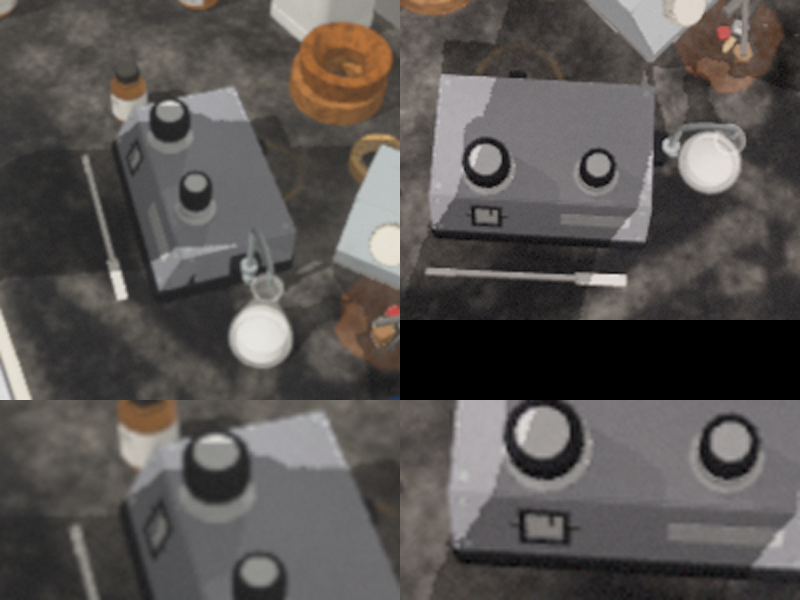

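View pics/scene0.png

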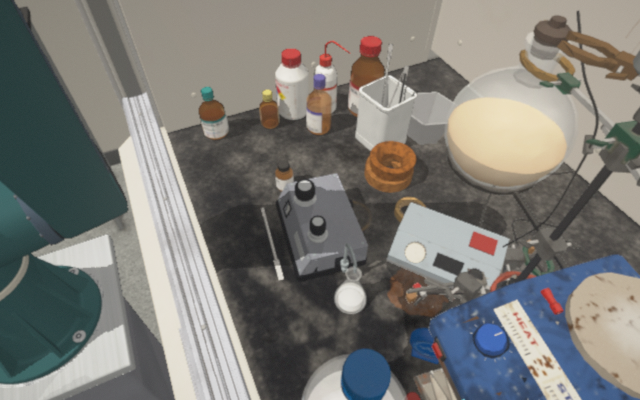

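```bash
python3 - <<'E'
from h import *
o=np.zeros((600,800,3),np.uint8)
I={}
for n in("top","scene"):
    ims=[];
    for i in range(8): c=capture(n); ims.append(c["image"].astype(np.float32))
    I[n]=np.mean(ims,0); np.save(n+"_avg.npy",I[n])
a=I["top"][238:258,270:298]; 
n8=lambda a:np.clip((a-a.min())*255/(a.max()-a.min()),0,255).astype(np.uint8)
o[:,:400]=cv2.resize(n8(a),(400,600),interpolation=cv2.INTER_CUBIC)
b=I["scene"][193:225,274:302]   # window
o[:,400:]=cv2.resize(n8(b),(400,600),interpolation=cv2.INTER_CUBIC)
cv2.imwrite("pics/w0.png",o)
E
```

```text
(no output)
```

View pics/w0.png

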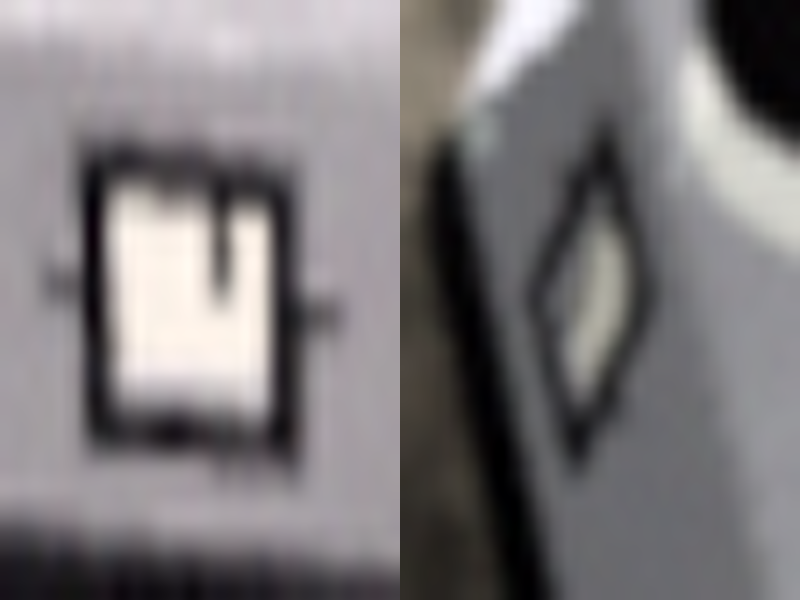

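The scene pictures show the dispenser with the dial at scene (305,190), the plunger at (318,225) and the flask at (350,297). In the top view, the window at about (283,248) shows a lone vertical stroke. That is probably a 1, which I'll confirm by turning one step. Next I'll check clearances and the joint plan.

```bash
cat >> h.py <<'E'
D=np.array([.5692,.0022]); P=np.array([.5535,-.0962])
def q(psi): return [np.cos(psi/2),np.sin(psi/2),0,0]
E
python3 - <<'E'
from h import *
pts=np.vstack([cloud(c,np.ones((400,640),bool)) for c in (capture("scene"),capture("top"))])
r=np.hypot(pts[:,0],pts[:,1]); a=np.arctan2(pts[:,1],pts[:,0])
for z in (.14,.2,.3):
  print("max z>%.2f"%z)
  for lo in np.arange(-1.6,.4,.2):
    s=(a>lo)&(a<lo+.2)&(r>.3)&(r<.75)&(pts[:,2]>z)
    if s.sum()>3: print(round(lo,1),s.sum(),pts[s].min(0).round(2),pts[s].max(0).round(2))
d=np.hypot(*(pts[:,:2]-D).T); s=(d<.11)&(d>.03)&(pts[:,2]>.09); print("near",pts[s][::15].round(3))
n=np.hypot(*(pts[:,:2]-[.569,.0022]).T)
for psi in (np.pi/2+2.2,np.pi/2-1.57):
  print(inverse_kinematics([*D,.25],q(psi)),inverse_kinematics([*D,.0925],q(psi)))
print(inverse_kinematics([*P,.098],q(np.pi/2-1.57)))
E
```

```text
max z>0.14
-1.2 2074 [ 0.27 -0.57  0.14] [ 0.33 -0.42  0.16]
-1.0 5871 [ 0.27 -0.59  0.14] [ 0.5  -0.28  0.27]
-0.8 22279 [ 0.27 -0.5   0.14] [ 0.62 -0.18  0.34]
-0.6 6187 [ 0.26 -0.42  0.14] [ 0.64 -0.12  0.63]
-0.4 2261 [ 0.28 -0.22  0.14] [ 0.58 -0.06  0.16]
-0.2 1360 [ 0.29 -0.07  0.14] [ 0.33 -0.    0.16]
-0.0 1303 [0.29 0.   0.14] [0.33 0.07 0.16]
0.2 1753 [0.28 0.06 0.14] [0.33 0.14 0.16]
max z>0.20
-1.0 604 [ 0.39 -0.49  0.2 ] [ 0.43 -0.41  0.27]
-0.8 14560 [ 0.39 -0.5   0.2 ] [ 0.62 -0.36  0.34]
-0.6 2313 [ 0.26 -0.42  0.2 ] [ 0.64 -0.13  0.63]
max z>0.30
-0.8 3762 [ 0.43 -0.45  0.3 ] [ 0.61 -0.4   0.34]
-0.6 620 [ 0.26 -0.15  0.58] [ 0.27 -0.13  0.63]
near [[ 0.554 -0.08   0.122]
 [ 0.563 -0.087  0.122]
 [ 0.543 -0.084  0.122]
 [ 0.544 -0.087  0.122]
 [ 0.542 -0.087  0.121]
 [ 0.539 -0.089  0.121]
 [ 0.565 -0.102  0.123]
 [ 0.562 -0.104  0.124]
 [ 0.558 -0.104  0.122]
 [ 0.553 -0.105  0.124]
 [ 0.549 -0.104  0.122]
 [ 0.567 -0.104  0.108]
 [ 0.539 -0.103  0.112]
 [ 0.538 -0.101  0.1  ]
 [ 0.568 -0.1    0.125]
 [ 0.565 -0.089  0.125]
 [ 0.563 -0.092  0.127]
 [ 0.562 -0.094  
[... 162 characters left out ...]
.096  0.127]
 [ 0.547 -0.094  0.124]
 [ 0.545 -0.094  0.125]
 [ 0.543 -0.093  0.126]
 [ 0.542 -0.093  0.123]
 [ 0.539 -0.095  0.125]
 [ 0.539 -0.099  0.118]
 [ 0.541 -0.086  0.092]
 [ 0.538 -0.096  0.094]]
[-1.17478689e-01  2.69770477e-01  1.50362842e+00 -4.44089210e-16
  1.36819376e+00 -2.31747869e+00] [-1.17478689e-01  4.27623252e-01  1.69136916e+00 -4.44089210e-16
  1.02260024e+00 -2.31747869e+00]
[-1.17478689e-01  2.69770477e-01  1.50362842e+00 -4.44089210e-16
  1.36819376e+00  1.45252131e+00] [-1.17478689e-01  4.27623252e-01  1.69136916e+00 -4.44089210e-16
  1.02260024e+00  1.45252131e+00]
[-2.95035618e-01  4.11510745e-01  1.70271472e+00 -4.44089210e-16
  1.02736719e+00  1.27496438e+00]
```

```bash
python3 - <<'E'
from h import *
st=lambda s:print(s,round(current_clock(),2),np.round(current_position(),4),"F",np.round(current_force(),1),"M",np.round(current_torque(),2),"gap",round(float(current_finger_gap()),4),flush=True)
p=current_position()
servo_line([p[0],p[1],.45],rate=.3)
Q=q(3.654)
move_ptp([*D,.42],Q); st("over")
servo_line([*D,.15],rate=.25)
hit=servo_line([*D,.0930],rate=.06,contact_N=6); st(("down",hit))
if not hit:
    move_gripper(.030); st("grip"); print(current_grip_force(),current_joint_pos())
E
```

```text
over 5.26 [0.5692 0.0015 0.4199] F [-0.6 -0.9 -0.6] M [ 0.04 -0.12  0.02] gap 0.0882
('down', False) 7.59 [0.5696 0.0022 0.0933] F [-0.2 -0.2 -0.1] M [ 0.07 -0.11 -0.08] gap 0.0878
grip 8.59 [0.5693 0.0025 0.0933] F [-2.4  1.8  5.3] M [ 0.6   0.12 -0.  ] gap 0.0295
2.549937916919589 [-1.17297518e-01  4.26635615e-01  1.69071023e+00  5.24551115e-04
  1.02400390e+00 -2.20070418e+00]
```

```bash
python3 - <<'E'
from h import *
a=capture("scene")["image"];b=capture("top")["image"]
o=np.hstack([cv2.resize(a[140:290,240:390],(400,400),interpolation=2),cv2.resize(b[150:300,220:370],(400,400),interpolation=2)])
cv2.imwrite("pics/g1.png",o)
E
```

```text
(no output)
```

View pics/g1.png

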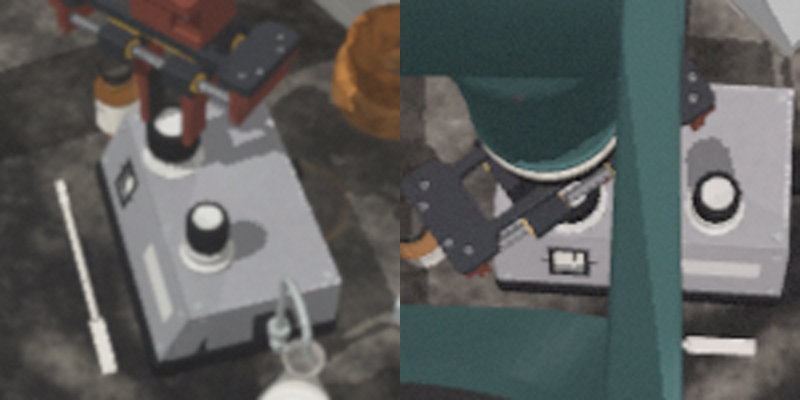

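The picture shows the fingers beside or behind the dial at crop (190,125), not clearly around the knob at (172,135), and the gap reads only 29.5 mm. I'll measure where the fingers and the knob really are before acting.

```bash
python3 - <<'E'
from h import *
c=capture("scene"); im=c["image"].astype(int)
red=(im[...,2]>im[...,1]+30)&(im[...,2]>im[...,0]+30)
m=np.zeros((400,640),bool); m[140:200,285:345]=1
X=cloud(c,red&m); X=X[np.hypot(*(X[:,:2]-D).T)<.08]
for lo in np.arange(.09,.2,.01):
    s=X[(X[:,2]>=lo)&(X[:,2]<lo+.01)]
    if len(s): print(round(lo,2),len(s),s.mean(0).round(4),s.min(0).round(3),s.max(0).round(3))
for d in silhouettes("scene","dial_knob")[:2]:
    Y=cloud(c,d["region"]); print(d["xy"],d["conf"],len(Y),Y.min(0).round(3),Y.max(0).round(3))
    T=Y[Y[:,2]>.113]; print(T.min(0).round(4),T.max(0).round(4))
print(current_grip_force(),current_force().round(1),current_finger_gap(),current_position(),current_orientation())
b=c["image"]; cv2.imwrite("pics/g2.png",cv2.resize(b[155:215,275:355],(800,600),interpolation=2))
E
```

```text
0.12 17 [ 0.5667 -0.0124  0.1271] [ 0.549 -0.026  0.123] [0.583 0.015 0.129]
0.13 27 [ 0.5714 -0.0154  0.1348] [ 0.548 -0.026  0.13 ] [0.585 0.013 0.14 ]
0.14 27 [ 0.5677 -0.0123  0.1448] [ 0.548 -0.026  0.14 ] [0.585 0.016 0.15 ]
0.15 32 [ 0.5639 -0.0088  0.1552] [ 0.546 -0.027  0.15 ] [0.584 0.016 0.16 ]
0.16 36 [ 0.5624 -0.0077  0.1649] [ 0.546 -0.028  0.16 ] [0.586 0.02  0.17 ]
0.17 14 [ 0.5659 -0.0149  0.172 ] [ 0.547 -0.03   0.17 ] [0.579 0.016 0.178]
0.18 4 [0.5658 0.0184 0.1879] [0.564 0.018 0.185] [0.567 0.019 0.19 ]
0.19 5 [0.5608 0.0151 0.1958] [0.558 0.012 0.193] [0.564 0.017 0.2  ]
[303.3, 191.5] 0.59 295 [ 0.548 -0.024  0.075] [0.583 0.041 0.122]
[ 0.5477 -0.0235  0.1133] [0.5799 0.0223 0.1217]
2.5543439760804176 [-0.9  2.   5.4] 0.029887300217653276 [0.56934401 0.00248251 0.0932551 ] [-2.53386543e-01  9.67365073e-01  1.56252763e-04  2.25979875e-04]
```

View pics/g2.png

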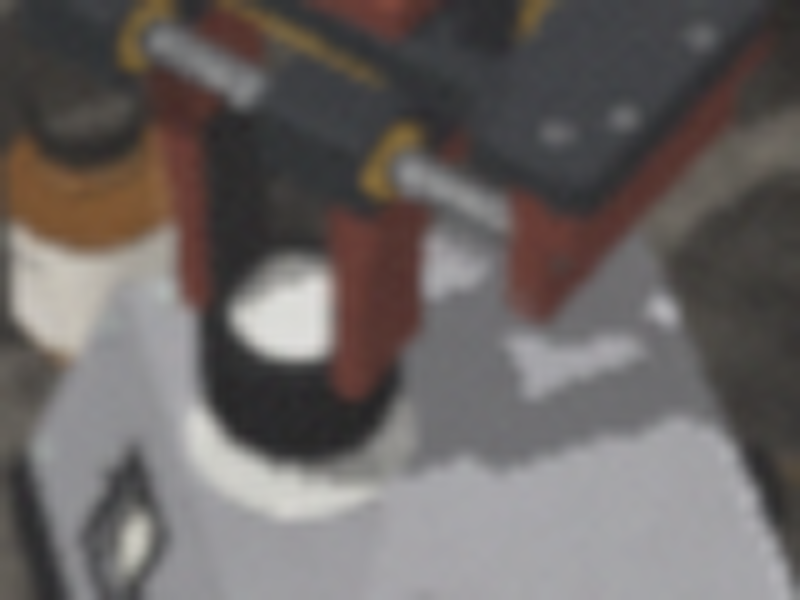

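```bash
python3 - <<'E'
from h import *
for g in (.05,.044,.04,.036,.03):
    move_gripper(g); print(g,round(float(current_finger_gap()),4),round(float(current_grip_force()),2),current_force().round(1),current_position().round(4),round(current_clock(),1))
c=capture("scene"); cv2.imwrite("pics/g3.png",cv2.resize(c["image"][155:215,275:355],(800,600),interpolation=2))
for g in (.0,):
    move_gripper(g); print(g,round(float(current_finger_gap()),4),round(float(current_grip_force()),2),current_force().round(1),current_position().round(4),round(current_clock(),1))
E
```

```text
0.05 0.0501 0.0 [-0.2  0.2  0.2] [0.5684 0.0024 0.0925] 9.3
0.044 0.0444 1.53 [-1.6  2.8  0.2] [0.5683 0.0028 0.0927] 9.7
0.04 0.0402 1.69 [-1.4  1.5  3.8] [0.5694 0.0021 0.0933] 10.0
0.036 0.0357 2.55 [-3.2  3.6  5.4] [0.5693 0.0025 0.0933] 10.3
0.03 0.03 2.54 [-1.4  3.1  4.9] [0.5695 0.0024 0.0933] 10.6
0.0 0.0006 2.54 [-0.1  0.1  5.3] [0.57   0.0017 0.0933] 11.3
```

```bash
python3 - <<'E'
from h import *
c=capture("scene"); cv2.imwrite("pics/g4.png",cv2.resize(c["image"][145:220,265:365],(800,600),interpolation=2))
E
```

```text
(no output)
```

View pics/g4.png

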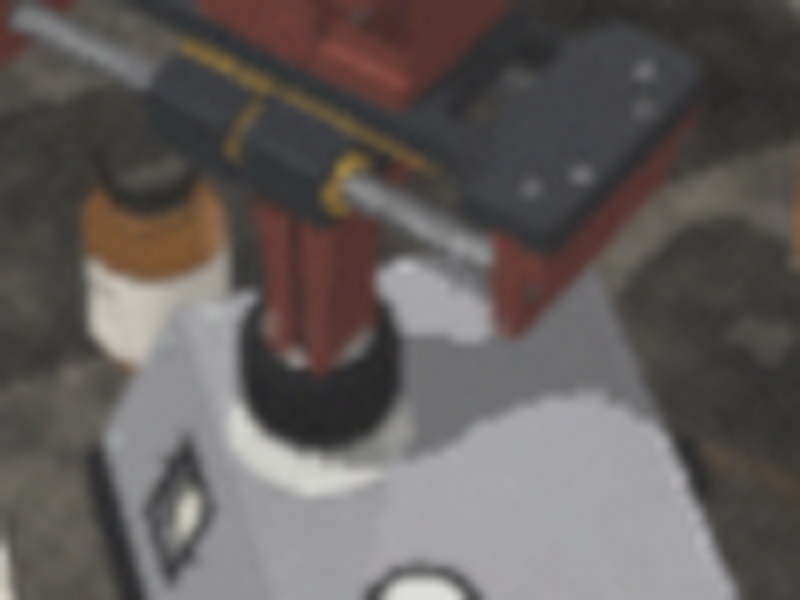

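The shut fingers stand on top of the knob, with tips at real z of about 0.1185 while the pose reads 0.0933. So the tips are about 25 mm higher than reported. I'll correct for that and shift about 1 mm towards the side that touched first.

```bash
cat >> h.py <<'E'
D=np.array([.5684,.0031]); P=np.array([.5530,-.0957]); ZB=.0252
def st(s): print(s,round(current_clock(),2),np.round(current_position(),4),"F",np.round(current_force(),1),"Mz",np.round(current_torque()[2],2),"gap",round(float(current_finger_gap()),4),"grip",round(float(current_grip_force()),1),"j6",round(current_joint_pos()[5],3),flush=True)
E
python3 - <<'E'
from h import *
servo_line([*D,.125],rate=.1); move_gripper(.07)
Q=q(3.654)
hit=servo_line([*D,.0935-ZB],Q,rate=.06,contact_N=6); st(("down",hit))
if not hit:
    move_gripper(.02); st("grip")
    servo_line([*D,.0935-ZB-.0081],rate=.02,contact_N=25); st("pressed")
E
```

```text
('down', False) 14.07 [0.5688 0.003  0.0687] F [-1.2 -0.2 -0.2] Mz 0.08 gap 0.0697 grip 0.0 j6 -2.199
grip 14.62 [0.5679 0.004  0.0685] F [-2.9  5.1  5.2] Mz 0.06 gap 0.0417 grip 30.0 j6 -2.199
pressed 15.18 [0.5679 0.004  0.0608] F [-3.3  4.4  9. ] Mz 0.04 gap 0.0417 grip 30.0 j6 -2.199
```

```bash
python3 - <<'E'
from h import *
j=np.array(current_joint_pos()); j[5]+=.6283; goto_joints(j); st("t1")
I=np.mean([capture("top")["image"].astype(np.float32) for _ in range(6)],0)
n8=lambda a:np.clip((a-a.min())*255/(a.max()-a.min()),0,255).astype(np.uint8)
o=np.hstack([cv2.resize(n8(np.load("top_avg.npy")[238:258,270:298]),(400,600),interpolation=2),cv2.resize(n8(I[238:258,270:298]),(400,600),interpolation=2)])
cv2.imwrite("pics/w1.png",o)
E
```

```text
t1 15.83 [0.5676 0.0055 0.0614] F [-3.4  7.6  7.5] Mz -0.01 gap 0.0415 grip 30.0 j6 -1.571
```

View pics/w1.png

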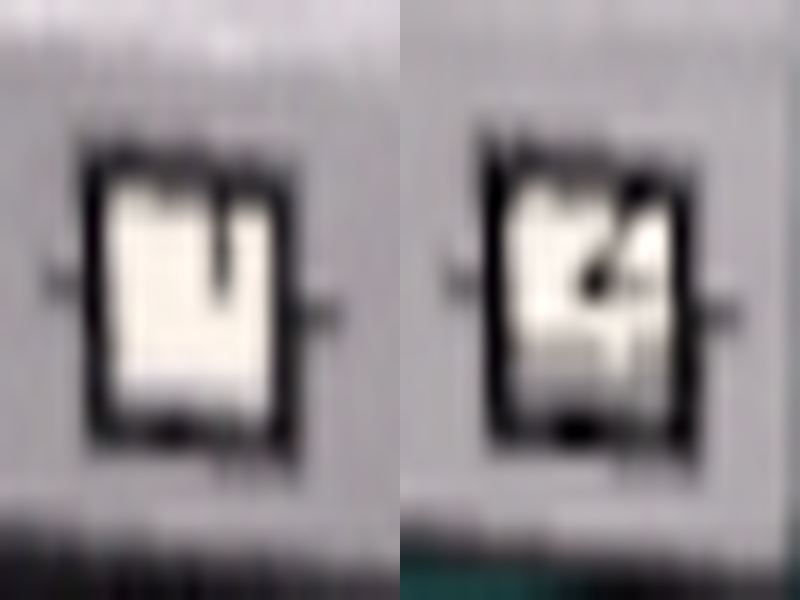

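The right half now shows the lower part of a 2: a diagonal running down-left at (600,280). So the dial started at 1, and five more steps are needed. I'll re-centre, press a little deeper and turn on.

```bash
python3 - <<'E'
from h import *
C=[.5668,.0066,.0592]
servo_line(C,rate=.02,contact_N=25); st("recentre")
j=np.array(inverse_kinematics(C,current_orientation()))
print(j.round(3),np.round(current_joint_pos(),3))
if abs(j[5]+1.571)<.05:
    for k in range(1,6):
        t=j.copy(); t[5]=-1.571+.6283*k; goto_joints(t); st(k)
n8=lambda a:np.clip((a-a.min())*255/(a.max()-a.min()),0,255).astype(np.uint8)
I=np.mean([capture("top")["image"].astype(np.float32) for _ in range(6)],0)
a=cv2.resize(n8(I[238:258,270:298]),(400,600),interpolation=2)
S=capture("scene")["image"]
cv2.imwrite("pics/w2.png",np.hstack([a,cv2.resize(S[145:220,265:315],(400,600),interpolation=2)]))
E
```

```text
recentre 16.44 [0.5675 0.0059 0.0602] F [-1.5 -1.6  9. ] Mz 0.07 gap 0.0412 grip 30.0 j6 -1.567
[-0.11   0.468  1.726 -0.     0.946 -1.566] [-0.111  0.468  1.724 -0.     0.949 -1.567]
1 17.09 [0.5681 0.0072 0.0604] F [-0.3  4.6  9.6] Mz -0.01 gap 0.0416 grip 30.0 j6 -0.943
2 17.74 [0.5693 0.0079 0.0607] F [2.4 8.  8.1] Mz -0.01 gap 0.0416 grip 30.0 j6 -0.314
3 18.39 [0.5708 0.0079 0.0611] F [5.2 7.  7.8] Mz -0.01 gap 0.0416 grip 30.0 j6 0.314
4 19.04 [0.5722 0.0071 0.0615] F [6.4 4.6 8.1] Mz 0.03 gap 0.0415 grip 30.0 j6 0.942
5 19.69 [0.5728 0.0056 0.0617] F [ 6.2 -0.6  7.9] Mz 0.03 gap 0.0417 grip 30.0 j6 1.571
```

View pics/w2.png

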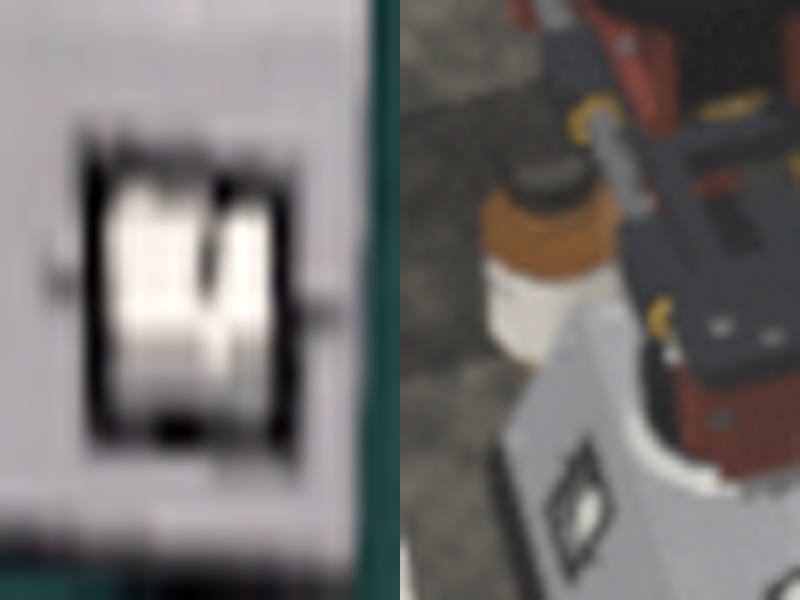

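The stem at (210,240) leans like the lower part of a 7, and six steps have been turned. Next I'll let the dial spring up, release it, back off and check.

```bash
python3 - <<'E'
from h import *
p=current_position()
servo_line([.5705,.0057,.0690],rate=.02); st("up")
move_gripper(.062); st("open")
servo_line([.5705,.0057,.125],rate=.15)
move_ptp([.555,-.0933,.125],current_orientation()); st("over plunger")
n8=lambda a:np.clip((a-a.min())*255/(a.max()-a.min()),0,255).astype(np.uint8)
ims=[]
for _ in range(6): c=capture("top"); ims.append(c["image"].astype(np.float32))
I=np.mean(ims,0); a=cv2.resize(n8(I[238:258,270:298]),(400,600),interpolation=2)
c=capture("scene"); S=c["image"]
for d in silhouettes("scene","dial_knob")[:1]:
    Y=cloud(c,d["region"]); print(d["conf"],"dial top",np.percentile(Y[:,2],[80,90,95]).round(4))
cv2.imwrite("pics/w3.png",np.hstack([a,cv2.resize(S[150:250,265:332],(400,600),interpolation=2)]))
E
```

```text
up 20.72 [0.5726 0.0055 0.0687] F [ 6.2  0.6 -6.9] Mz 0.01 gap 0.0415 grip 30.0 j6 1.57
open 21.25 [0.5704 0.0057 0.069 ] F [-0.1  0.  -0.1] Mz -0.07 gap 0.062 grip 0.0 j6 1.57
over plunger 22.26 [ 0.5539 -0.0937  0.1237] F [0.3 0.6 0.2] Mz 0.03 gap 0.0618 grip 0.0 j6 1.392
0.68 dial top [0.0791 0.0911 0.1175]
```

View pics/w3.png

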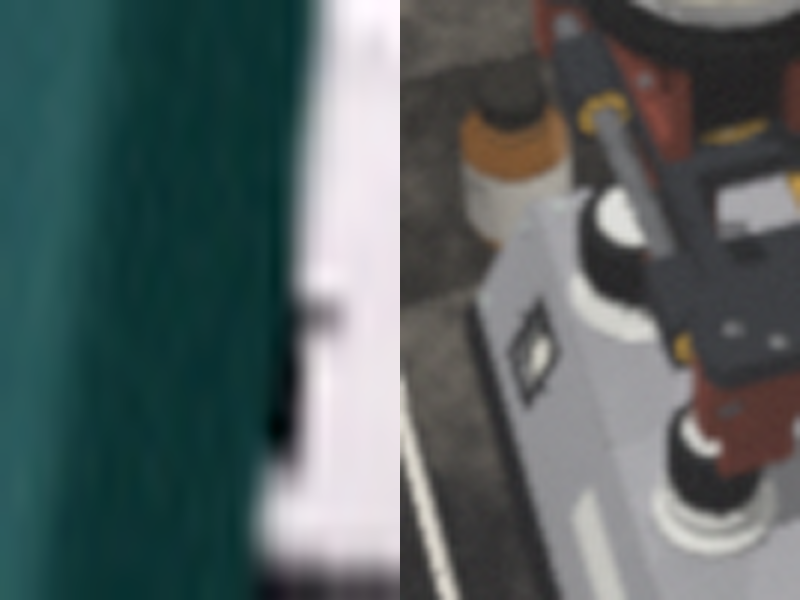

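The dial stands fully up: lifting met the upper stop at -6.9 N. The window is hidden by the arm in this view. Next is the plunger, whose stroke also checks the setting.

```bash
python3 - <<'E'
from h import *
X=[.555,-.0933]; z0=.0985-ZB
hit=servo_line([*X,z0],rate=.06,contact_N=6); st(("down",hit))
if not hit:
    move_gripper(.02); st("grip")
    p=current_position()
    if .029<current_finger_gap()<.035:
        hit=servo_line([p[0],p[1],z0+.034],rate=.02,contact_N=10); st(("up",hit)); print("rise",current_position()[2]-p[2])
E
```

```text
('down', False) 23.67 [ 0.5554 -0.0934  0.0736] F [0.4 0.2 0.3] Mz -0.01 gap 0.0621 grip 0.0 j6 1.391
grip 24.25 [ 0.5551 -0.0931  0.0735] F [-0.4  0.8  1.6] Mz -0.01 gap 0.0319 grip 30.0 j6 1.391
('up', True) 25.57 [ 0.5551 -0.0931  0.1024] F [ 0.6 -0.8  1.9] Mz 0.02 gap 0.0313 grip 30.0 j6 1.391
rise 0.028916933405459366
```

The plunger met its stop at a rise of 28.9 mm, so the setting is 7. Now I'll push it home.

```bash
python3 - <<'E'
from h import *
p=current_position()
servo_line([p[0],p[1],.0745],rate=.03,contact_N=20); st("near")
hit=servo_line([p[0],p[1],.0695],rate=.01,contact_N=12); st(("home",hit))
move_gripper(.062); st("open")
servo_line([p[0],p[1],.16],rate=.15)
# shut fingers, clear away towards the left/back for a free view
servo_line([p[0],p[1],.40],rate=.25)
move_ptp([.40,.35,.40],q(2.2)); st("clear")
for n in("scene","top"):
    c=capture(n)
    for k in("plunger_knob","dial_knob","flask"):
        for d in silhouettes(n,k)[:1]:
            Y=cloud(c,d["region"]); print(n,k,d["conf"],np.percentile(Y[:,2],[50,90]).round(4),np.median(Y,0).round(3))
    cv2.imwrite(f"pics/{n}9.png",c["image"])
I=np.mean([capture("top")["image"].astype(np.float32) for _ in range(6)],0)
n8=lambda a:np.clip((a-a.min())*255/(a.max()-a.min()),0,255).astype(np.uint8)
a=cv2.resize(n8(I[238:258,270:298]),(400,600),interpolation=2)
S=capture("scene")["image"]
cv2.imwrite("pics/w9.png",np.hstack([a,cv2.resize(S[165:325,265:372],(400,600),interpolation=2)]))
E
```

```text
near 26.61 [ 0.5549 -0.093   0.0741] F [ 3.8 -1.2 -3.5] Mz 0.02 gap 0.0312 grip 30.0 j6 1.39
('home', True) 26.92 [ 0.5551 -0.093   0.0734] F [ 0.4 -0.4  4.9] Mz -0.02 gap 0.0317 grip 30.0 j6 1.39
open 27.57 [ 0.5556 -0.0936  0.0728] F [ 0.1 -0.6  0.3] Mz -0.01 gap 0.0617 grip 0.0 j6 1.39
clear 31.13 [0.4004 0.3495 0.3997] F [ 0.5  0.4 -0.1] Mz 0.04 gap 0.0622 grip 0.0 j6 -0.04
scene plunger_knob 0.52 [0.1209 0.1233] [ 0.551 -0.101  0.121]
scene dial_knob 0.8 [0.1165 0.1193] [ 0.566 -0.005  0.117]
scene flask 0.63 [0.0433 0.0969] [ 0.56  -0.228  0.043]
top dial_knob 0.57 [0.121  0.1229] [0.567 0.001 0.121]
top flask 0.74 [0.043  0.1033] [ 0.561 -0.21   0.043]
```

View pics/w9.png

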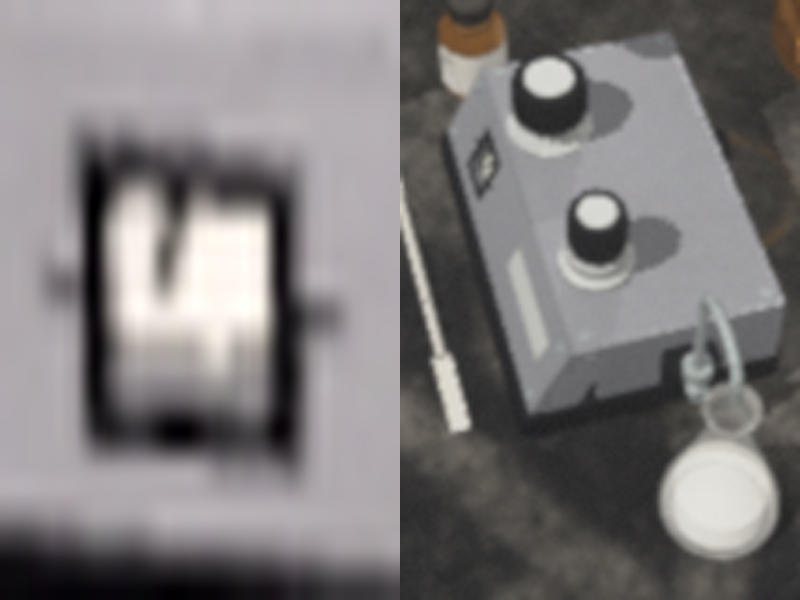

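The 7 stands in the window, the dial and plunger tops are at their start heights (0.119 and 0.123 m), and the flask stands under the outlet.

```bash
python3 -c "
from bench import *
print(close_job(),current_clock())"
```

```text
the job is handed in; nothing more can be done
the job is handed in; nothing more can be done
```

The job is handed in: the dial is locked up at 7, the plunger was drawn to its stop (28.9 mm measured) and pushed home, and the flask still stands under the outlet.

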